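# Clamp a spice jar with a ratchet lever

## Task

The cap of the jar with the yellow cap is stuck, so clamp the jar for opening: stand it upright on the bed of the jar clamp between the jaws and let go of it, then pump the ratchet lever back and forth until the jaws grip the jar firmly. The jar is glass, so feel the lever and stop before you over-tighten; then swing the lever back to its rest on your side and let go, and leave the other jars and the green carton where they are.

Things in the scene. Friction and masses are not known exactly. Their poses are not given: they have to be found in the camera images.
- jar_yellow: the spice jar to clamp: upright clear glass cylinder 41 mm in diameter and 108 mm tall with its cap, which is yellow, 0.2 kg; origin at the centre of its underside, z up its axis
- jar_magenta: a bystander: the same kind of spice jar (41 mm across, 108 mm tall) with a magenta cap; origin at the centre of its underside
- jar_teal: a bystander: the same kind of spice jar (41 mm across, 108 mm tall) with a teal cap; origin at the centre of its underside
- green_carton: a bystander: green carton 107 x 55 x 52 mm, at the back; origin at the centre of its underside
- clamp: jar clamp on suction feet, fixed: grey base 100 mm wide (x), 300 long (y -228 to +72). Origin on the worktop under the seated jar's axis; y runs from ratchet to fixed jaw; flat bed 18 mm high. The moving jaw (60 mm wide, top at 62 mm) closes towards +y; its face starts at y = -70 to -45 mm (varies). The face is a rubber pad sprung at 6 N per mm over 13 mm, then solid
- v_jaw: fixed jaw at the clamp's +y end: two rubber faces forming an upright 90 degree V that opens towards -y, 18 to 60 mm above the worktop, outer ends at clamp x = +-27, y = +3 mm. Origin and axes as clamp. Firm means 25 to 60 N of jaw force on the jar (under 20 N it is loose); above 70 N the glass cracks
- clamp_seat (a point): point on the bed, 18 mm above the worktop, where the jar's axis stands when home in the V; axes as clamp. A jar set down with its axis 6 to 18 mm towards -y of it and within 8 mm sideways is clear of both jaws; the moving jaw then slides it into the V
- lever_hinge (a point): point on the upright axis of the lever and the ratchet wheel, 165 mm from the seat towards clamp -y, at the height of lever_grip (83 mm above the worktop)
- lever_grip (a point): centre of the red revolving knob on the lever's end: upright, 23 mm across, 60 to 106 mm above the worktop, spins freely on its pin, 120 mm from lever_hinge; free room all round. It stays where it is left and needs 1 to 2 N to swing while the jaw runs free; once the jar is squeezed, a further 0.12 N per N of jaw force (2.5 N more per notch)
- lever (a joint): ratchet lever about the upright axis at lever_hinge, rad. 0: rest, a solid stop on the robot's side; grows anticlockwise from above, away from the robot, to a solid stop at 1.2; at 0.6 it points along clamp -y. Growing drives a 24-tooth wheel that closes the jaw 14 mm per rad (first 0.3 rad may be idle). Swung back it clicks idly; a second pawl holds the last whole notch (0.26 rad, 3.7 mm)

How it is judged:
By the outcome, as a careful person would: the job done as asked, in the order asked, and still so for the second after the job is handed in, with the robot touching nothing.
It also fails if it takes over 72 s, if anything falls off the work surface, if the arm or the gripper's body presses on something with over 40 N, if the wrist force passes 120 N, or if a joint passes its speed limit or range.

## Robot

A 6-joint arm with a two-finger parallel gripper is mounted at the origin on a cart in front of the work surface, level with it; the furniture and walls round the work are solid. World frame = base frame: x ahead of the robot, y to its left, z up, the work surface at z = 0. Lengths are in m, angles in rad, forces in N, time in s.
With the tool pointing down it reaches from about 0.375 to 0.9 m from the base axis. Payload 3.1 kg.
Tool frame: the origin (TCP) lies midway between the tips of the shut fingers; the grasp point (between the pads) lies 19 mm behind it (pinch_z is the distance from the TCP to the grasp point, in m); z points along the fingers, y is the line along which they close (so a half turn about z gives the same grasp; the last joint's range is limited). The gripper opens to 87 mm and grips with 3 to 60 N. Pads are 19 mm wide; open, the fingers measure 117 mm over their backs; the gripper's body (75 mm by 190 mm) begins 51 mm behind the grasp point.
Start: joints at [1.125, 0.527, 1.433, -0, 1.181, -0.178], TCP at [0.165, 0.603, 0.223] pointing down, gripper open.
Joint ranges: [-3.08, 3.08], [-0.75, 2.2], [0.22, 2.44], [-1.43, 4.57], [0, 2.65], [-2.85, 2.85]. Speed limits (rad/s): [2.79, 2.79, 3.14, 3.14, 3.14, 3.14].

## Interface

Orientations are given as [roll, pitch, yaw] about the fixed x, y, z axes, in that order (R = Rz(yaw) Ry(pitch) Rx(roll)).
In Python, from workcell import observe, capture, sign_off, pinch_z gives the robot as it stands.
- The arm moves only by the shell command python3 -m creep 'ROWS' [OPENING]. ROWS is JSON, a list of rows, each an object of numbers: "dx", "dy", "dz": the shift along the tool's x, y, z in m; "ax", "ay", "az": the turn, a rotation vector about the tool's x, y, z in rad. A call has 1 to 20 rows; each row shifts and turns the commanded pose from where the row before left it, along the tool's axes as they then stand; what a row does not reach is not made up. A row lasts 1/10 s, in which the tool goes at most 50 mm and 8.59 degrees, less where a joint would pass 70% of its speed; a pose out of reach is approached as far as the arm can. A call is refused whole if a number of a shift passes 0.05 or a number of a turn 0.15, either way. A call with a gripper value outside its range is refused whole. OPENING is the closure in counts, from 0 (fully open) to 255 (shut), set as the call begins (- or left out, the last holds). The fingers move at their own pace and stop on an object; the grip force is fixed at half the most. Time passes only in rows, so rows that do not move let the fingers close. It gives the time, the measured TCP pose, the force, the opening and the grip force at its end, in the units of the state.
- observe(): the state, without advancing time (a new reading comes with each control period).
- capture(name): name is "side" or "top" or "wrist"; returns a dict with "img" (420x560x3 uint8, blue, green, red), "fx", "fy", "cx", "cy" (pixels), "T" (4x4, takes a point from camera to world coordinates); the wrist camera has in their place "mount" (4x4, takes a point from camera to tool coordinates, whose origin is the TCP and whose axes are the flange's). Camera axes: x right, y down, z forward; pixel columns grow to the right and rows downward; lengths in m; the calibration is good to about 2 mm. A picture is of the moment at which its call begins: read the wrist's pose just before it. There is no depth.
- sign_off(): hands the job in; it is judged then, once.
The state is a dict: "time_s": time; "joints": joint angles; "joint_velocities": joint speeds; "joint_torque": joint torques, N m; "eef_pos": TCP position; "orientation": TCP orientation; "contact_force": force on the tool from outside, world axes, zero at the start; "moment": the same for the moment, N m; "width": finger opening in m; "grasp_force": force on a finger pad.
Only numpy, scipy, OpenCV 4.12 (cv2) and the standard library are available. Lean on these libraries where they do the work, as an engineer would, in place of code of your own. Each camera call takes 0.05 s, during which the arm holds its last target. There are 200 camera calls.

## Working session

There is one attempt and no reset: what is moved stays moved. The work goes in short steps, Python scripts to look and compute and a shell command to move; the robot and the scene stay as the last step left them, time stands still between calls to the robot, and variables do not carry over. Pictures are saved under pics/ and viewed, at most 10 in all, crops included, and the job is handed in when it is done.

```bash
mkdir -p pics; ls; python3 - <<'E'
from workcell import observe,capture,pinch_z
import cv2,numpy as np
np.set_printoptions(precision=4,suppress=True)
print(observe(),pinch_z)
for n in("side","top"):
    c=capture(n); cv2.imwrite(f"pics/{n}0.png",c["img"]); print(n,c["fx"],c["fy"],c["cx"],c["cy"],c["T"])
E
```

```text
pics
{'time_s': 0.0, 'joints': array([ 1.1245,  0.5285,  1.4339, -0.0001,  1.1814, -0.1785]), 'joint_velocities': array([ 0.0012,  0.0024, -0.0007, -0.0006, -0.0009, -0.0013]), 'joint_torque': array([ -0.0012, -44.0056, -17.6587,   0.0631,   0.0586,  -0.0002]), 'eef_pos': array([0.1651, 0.602 , 0.2216]), 'orientation': array([-3.1395, -0.0003,  2.8738]), 'contact_force': array([-0.0465,  0.1807,  1.2658]), 'moment': array([-0.0451, -0.0302, -0.0011]), 'grasp_force': 0.0, 'width': 0.08691909876891374} 0.0187
side 471.53086127014905 471.53086127014905 274.2195668202712 216.43383771885775 [[ 0.9238 -0.1954  0.3293  0.2216]
 [-0.3822 -0.4212  0.8225 -0.852 ]
 [-0.022  -0.8857 -0.4638  0.5756]
 [ 0.      0.      0.      1.    ]]
top 469.8934190596772 469.8934190596772 281.466713227213 199.78483778156743 [[ 0.0251 -0.9953  0.093   0.4491]
 [-0.9997 -0.0257 -0.0052  0.0313]
 [ 0.0076 -0.0928 -0.9957  1.1523]
 [ 0.      0.      0.      1.    ]]
```

View pics/side0.png

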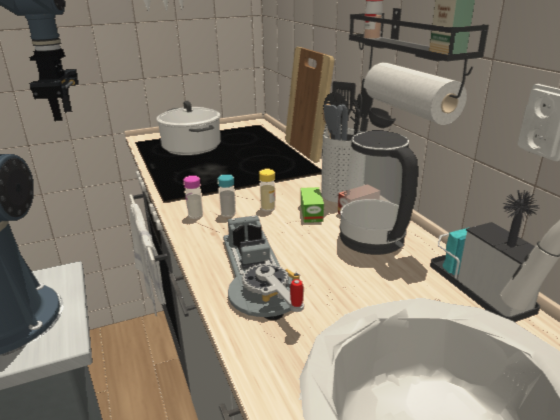

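View pics/top0.png

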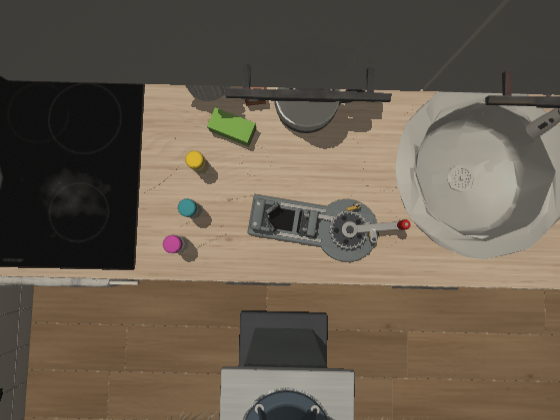

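The side view shows the jars by the hob, the clamp at (250,270) and the red knob at (297,290). In the top view the yellow cap is at (195,160), teal at (187,208), magenta at (173,244), the clamp from (250,218) to (375,230), and the knob at (404,225). I'll enlarge the top view.

```bash
python3 - <<'E'
import cv2
a=cv2.imread("pics/top0.png")[130:270,150:420]
cv2.imwrite("pics/c1.png",cv2.resize(a,None,fx=2.96,fy=2.96,interpolation=cv2.INTER_CUBIC))
E
```

```text
(no output)
```

View pics/c1.png

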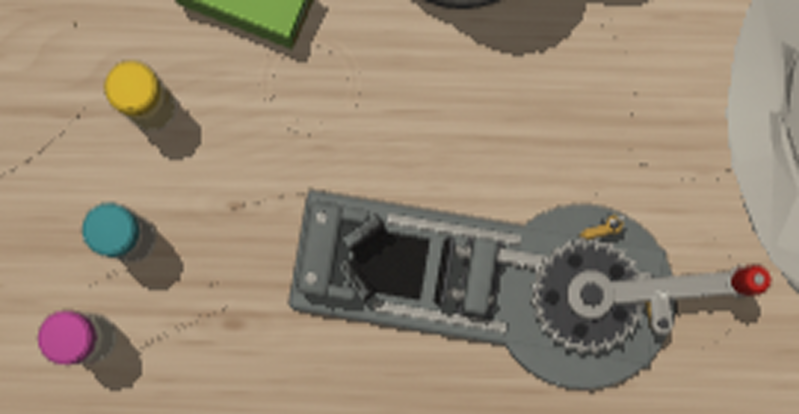

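```bash
cat > h.py <<'E'
import numpy as np
from workcell import observe,capture,pinch_z
np.set_printoptions(precision=4,suppress=True)
def ray(c,T,u,v,z):
    d=T[:3,:3]@np.array([(u-c["cx"])/c["fx"],(v-c["cy"])/c["fy"],1]); o=T[:3,3]
    return (o+d*(z-o[2])/d[2])[:2]
E
python3 - <<'E'
from h import *
c=capture("top")
f=lambda u,v,z:ray(c,c["T"],150+u/2.96,130+v/2.96,z)
P={}
for n,u,v,z in [("yel",131,87,.108),("teal",110,230,.108),("mag",66,338,.108),("cornU",310,190,.018),("cornL",290,310,.018),("hub",591,293,.09),("knob",751,281,.106),("vU",376,218,.06),("vL",357,298,.06),("vapex",347,258,.06),("jawU",440,235,.062),("jawL",424,305,.062)]:
    P[n]=f(u,v,z); print(n,P[n])
m=(P["cornU"]+P["cornL"])/2; d=m-P["hub"]; print("len",np.linalg.norm(d),"(237)")
y=d/np.linalg.norm(d); x=np.array([y[1],-y[0]]); seat=P["hub"]+.165*y
print("yaw",np.arctan2(-y[0],y[1]),"seat",seat)
k=P["knob"]-P["hub"];print("knob r",np.linalg.norm(k),"ang",0.6+np.arctan2(k@x,-(k@y)))
for n in P: print(n,(P[n]-seat)@x,(P[n]-seat)@y)
E
```

```text
yel [0.6327 0.224 ]
teal [0.5235 0.2352]
mag [0.4419 0.2644]
cornU [0.567  0.0906]
cornL [0.4685 0.1038]
hub [ 0.486 -0.13 ]
knob [ 0.4975 -0.2481]
vU [0.5418 0.0357]
vL [0.4785 0.049 ]
vapex [0.5097 0.0577]
jawU [ 0.5295 -0.0149]
jawL [ 0.4743 -0.0036]
len 0.22939302099294778 (237)
yaw -0.13874270772886876 seat [0.5088 0.0334]
knob r 0.11864955879035777 ang 0.8360771397269862
yel 0.0962916351590381 0.20590832081962215
teal -0.01337797893703121 0.2018543699633402
mag -0.09822948575300344 0.2195286128966556
cornU 0.04967967570946906 0.0646333053284614
cornL -0.049679675709469025 0.06415273665743415
hub 4.5102810375396984e-17 -0.165
knob 0.02775099087477056 -0.2803585727486907
vU 0.03231141667368212 0.006831044659086094
vL -0.03220508170940092 0.011200954323469202
vapex -0.002541000330427348 0.02413869736784544
jawU 0.027154402972730435 -0.045025131228549564
jawL -0.029084664748378085 -0.041444979345419825
```

```bash
python3 -m creep '[{"az":-0.134},{"az":-0.134},{"dx":-0.036,"dy":-0.029},{"dx":-0.036,"dy":-0.029},{"dx":-0.036,"dy":-0.029},{"dx":-0.036,"dy":-0.029},{"dx":-0.036,"dy":-0.029},{"dx":-0.036,"dy":-0.029},{"dx":-0.036,"dy":-0.029},{"dx":-0.036,"dy":-0.029},{"dx":-0.036,"dy":-0.029},{"dx":-0.036,"dy":-0.029},{"dx":-0.036,"dy":-0.029},{"dx":-0.036,"dy":-0.029},{"dx":-0.036,"dy":-0.03},{"dx":0},{"dx":0},{"dx":0}]' 0
python3 - <<'E'
from h import *
import cv2
s=observe(); c=capture("wrist"); cv2.imwrite("pics/w1.png",c["img"]); print(s["eef_pos"],s["orientation"],s["contact_force"]);print(c["fx"],c["cx"],c["cy"],c["mount"])
E
```

```text
[0.1651 0.6022 0.2218] [-3.1399 -0.0003  2.8738] [-0.0962 -0.17   -0.3291]
290.8418359588827 280.4926587446109 211.66406891154898 [[-0.     -0.9691 -0.2465  0.0672]
 [ 1.      0.     -0.0001  0.0005]
 [ 0.0001 -0.2465  0.9691 -0.1638]
 [ 0.      0.      0.      1.    ]]validation failed for argument at $[0]...
```

View pics/w1.png

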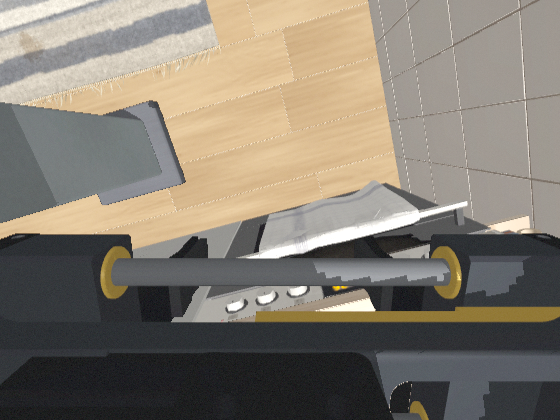

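The move was refused, so this picture only shows the floor and the fingers from the start pose. I'll retry with all keys given in each row.

```bash
python3 -m creep '[{"dx":0.0,"dy":0.0,"dz":0.0,"ax":0.0,"ay":0.0,"az":-0.134}]' 0; python3 -m creep --help | head -30
```

```text
time_s: 0.3
eef_pos: [0.1652, 0.6025, 0.2222]
orientation: [-3.141, -0.0, 3.011]
contact_force: [-0.4, -0.6, -0.7]
width: 0.0868
grasp_force: 0.0invalid input: not JSON, or not a number
```

```bash
python3 -m creep '[{"dx":0,"dy":0,"dz":0,"ax":0,"ay":0,"az":-0.134},{"dx":-0.036,"dy":-0.029,"dz":0,"ax":0,"ay":0,"az":0},{"dx":-0.036,"dy":-0.029,"dz":0,"ax":0,"ay":0,"az":0},{"dx":-0.036,"dy":-0.029,"dz":0,"ax":0,"ay":0,"az":0},{"dx":-0.036,"dy":-0.029,"dz":0,"ax":0,"ay":0,"az":0},{"dx":-0.036,"dy":-0.029,"dz":0,"ax":0,"ay":0,"az":0},{"dx":-0.036,"dy":-0.029,"dz":0,"ax":0,"ay":0,"az":0},{"dx":-0.036,"dy":-0.029,"dz":0,"ax":0,"ay":0,"az":0},{"dx":-0.036,"dy":-0.029,"dz":0,"ax":0,"ay":0,"az":0},{"dx":-0.036,"dy":-0.029,"dz":0,"ax":0,"ay":0,"az":0},{"dx":-0.036,"dy":-0.029,"dz":0,"ax":0,"ay":0,"az":0},{"dx":-0.036,"dy":-0.029,"dz":0,"ax":0,"ay":0,"az":0},{"dx":-0.036,"dy":-0.029,"dz":0,"ax":0,"ay":0,"az":0},{"dx":-0.036,"dy":-0.029,"dz":0,"ax":0,"ay":0,"az":0},{"dx":0,"dy":0,"dz":0,"ax":0,"ay":0,"az":0},{"dx":0,"dy":0,"dz":0,"ax":0,"ay":0,"az":0}]' 0
python3 - <<'E'
from h import *
import cv2
s=observe(); c=capture("wrist"); cv2.imwrite("pics/w2.png",c["img"]); print(s["eef_pos"],s["orientation"],s["contact_force"],s["joints"])
E
```

```text
time_s: 1.9
eef_pos: [0.6337, 0.2247, 0.2218]
orientation: [3.141, -0.001, 3.139]
contact_force: [-0.9, -0.5, -0.2]
width: 0.087
grasp_force: 0.0
[0.6337 0.2247 0.2218] [ 3.1414 -0.0015  3.1393] [-0.8899 -0.4839 -0.1562] [ 0.1747  0.5946  1.3036  0.0005  1.2448 -1.3941]
```

View pics/w2.png

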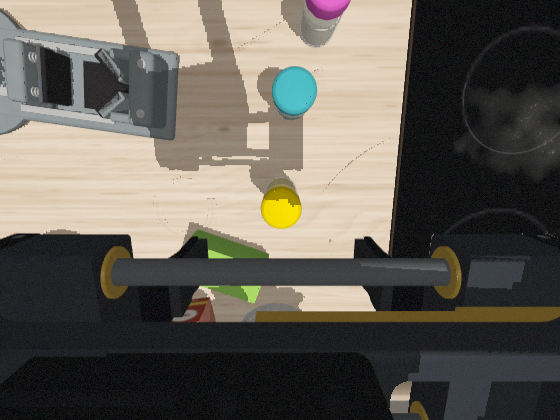

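The wrist view shows the yellow cap at (281,208), teal at (294,91), and the V jaw of the clamp near (115,85) with base corners at (179,53) and (173,139).

```bash
cat >> h.py <<'E'
from scipy.spatial.transform import Rotation as Ro
def wT(c,s):
    T=np.eye(4);T[:3,:3]=Ro.from_euler("xyz",s["orientation"]).as_matrix();T[:3,3]=s["eef_pos"]; return T@c["mount"]
E
python3 - <<'E'
from h import *
s=observe(); c=capture("wrist"); T=wT(c,s)
for n,u,v,z in [("yel",281,208,.108),("cornU",173,139,.018),("cornL",179,53,.018),("vA",106,49,.06),("vB",97,117,.06),("apex",124,86,.06)]: print(n,ray(c,T,u,v,z))
E
```

```text
yel [0.6323 0.2267]
cornU [0.5667 0.0944]
cornL [0.4711 0.11  ]
vA [0.4782 0.0497]
vB [0.5438 0.0304]
apex [0.513  0.0633]
```

```bash
python3 -m creep '[{"dx":0.0015,"dy":0.002,"dz":0.03,"ax":0,"ay":0,"az":0},{"dx":0,"dy":0,"dz":0.034,"ax":0,"ay":0,"az":0},{"dx":0,"dy":0,"dz":0.034,"ax":0,"ay":0,"az":0},{"dx":0,"dy":0,"dz":0.034,"ax":0,"ay":0,"az":0},{"dx":0,"dy":0,"dz":0.032,"ax":0,"ay":0,"az":0},{"dx":0,"dy":0,"dz":0,"ax":0,"ay":0,"az":0},{"dx":0,"dy":0,"dz":0,"ax":0,"ay":0,"az":0}]' 0
python3 -m creep '[{"dx":0,"dy":0,"dz":0,"ax":0,"ay":0,"az":0},{"dx":0,"dy":0,"dz":0,"ax":0,"ay":0,"az":0},{"dx":0,"dy":0,"dz":0,"ax":0,"ay":0,"az":0},{"dx":0,"dy":0,"dz":0,"ax":0,"ay":0,"az":0},{"dx":0,"dy":0,"dz":0,"ax":0,"ay":0,"az":0},{"dx":0,"dy":0,"dz":0,"ax":0,"ay":0,"az":0},{"dx":0,"dy":0,"dz":0,"ax":0,"ay":0,"az":0},{"dx":0,"dy":0,"dz":0,"ax":0,"ay":0,"az":0},{"dx":0,"dy":0,"dz":0,"ax":0,"ay":0,"az":0},{"dx":0,"dy":0,"dz":0,"ax":0,"ay":0,"az":0}]' 255
```

```text
time_s: 2.7
eef_pos: [0.6309, 0.229, 0.0587]
orientation: [-3.141, -0.001, -3.14]
contact_force: [0.1, -0.2, 0.6]
width: 0.0869
grasp_force: 0.0
time_s: 3.7
eef_pos: [0.632, 0.2276, 0.0586]
orientation: [-3.141, -0.0, -3.141]
contact_force: [0.3, -1.9, 0.9]
width: 0.0404
grasp_force: 30.0
```

```bash
python3 -m creep '[{"dx":0,"dy":0,"dz":-0.015,"ax":0,"ay":0,"az":0},{"dx":0,"dy":0,"dz":-0.03,"ax":0,"ay":0,"az":0},{"dx":0,"dy":0,"dz":-0.03,"ax":0,"ay":0,"az":0},{"dx":0,"dy":0,"dz":-0.015,"ax":0,"ay":0,"az":0},{"dx":0.014,"dy":-0.023,"dz":0,"ax":0,"ay":0,"az":0},{"dx":0.014,"dy":-0.023,"dz":0,"ax":0,"ay":0,"az":0},{"dx":0.014,"dy":-0.023,"dz":0,"ax":0,"ay":0,"az":0},{"dx":0.014,"dy":-0.023,"dz":0,"ax":0,"ay":0,"az":0},{"dx":0.014,"dy":-0.023,"dz":0,"ax":0,"ay":0,"az":0},{"dx":0.014,"dy":-0.023,"dz":0,"ax":0,"ay":0,"az":0},{"dx":0.014,"dy":-0.023,"dz":0,"ax":0,"ay":0,"az":0},{"dx":0.014,"dy":-0.023,"dz":0,"ax":0,"ay":0,"az":0},{"dx":0.014,"dy":-0.023,"dz":0,"ax":0,"ay":0,"az":0},{"dx":0,"dy":0,"dz":0,"ax":0,"ay":0,"az":0},{"dx":0,"dy":0,"dz":0,"ax":0,"ay":0,"az":0},{"dx":0,"dy":0,"dz":0,"ax":0,"ay":0,"az":0}]'
python3 - <<'E'
from h import *
import cv2
s=observe(); c=capture("wrist"); print(s["eef_pos"],s["orientation"])
d=capture("side")["img"][130:340,180:370]
cv2.imwrite("pics/w3.png",np.hstack([c["img"][:300,100:460],cv2.resize(d,(271,300))]))
E
```

```text
time_s: 5.3
eef_pos: [0.5066, 0.0213, 0.1487]
orientation: [3.141, 0.001, -3.141]
contact_force: [0.6, 0.0, -2.2]
width: 0.0403
grasp_force: 30.0
[0.5066 0.0213 0.1487] [ 3.1413  0.0011 -3.1412]
```

View pics/w3.png

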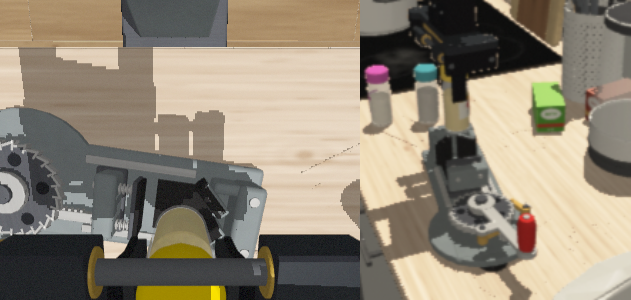

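The jar hangs between the jaws, with the moving jaw's face edge at about crop (157,190) and the V's near tip at about (205,182). I'll check the clearances in numbers.

```bash
python3 - <<'E'
from h import *
s=observe(); c=capture("wrist"); T=wT(c,s)
seat=np.array([.508,.031]); y=np.array([.137,.9906]); x=np.array([.9906,-.137])
for n,u,v,z in [("jaw",257,185,.062),("vtip",304,182,.06),("cornL",364,187,.018),("hub",106,194,.09)]:
    p=ray(c,T,u,v,z); print(n,p,(p-seat)@x,(p-seat)@y)
E
```

```text
jaw [0.4794 0.0016] -0.024339640621494216 -0.03307531738484684
vtip [0.477  0.0425] -0.03228892244309662 0.00711517698539443
cornL [0.4883 0.1073] -0.029953340582038517 0.07293180773654981
hub [ 0.4821 -0.1136] -0.00587547274818543 -0.14676807504410783
```

```bash
python3 -m creep '[{"dx":0,"dy":-0.002,"dz":0.01,"ax":0,"ay":0,"az":0},{"dx":0,"dy":0,"dz":0.02,"ax":0,"ay":0,"az":0},{"dx":0,"dy":0,"dz":0.02,"ax":0,"ay":0,"az":0},{"dx":0,"dy":0,"dz":0.014,"ax":0,"ay":0,"az":0},{"dx":0,"dy":0,"dz":0.006,"ax":0,"ay":0,"az":0},{"dx":0,"dy":0,"dz":0.001,"ax":0,"ay":0,"az":0},{"dx":0,"dy":0,"dz":0.0005,"ax":0,"ay":0,"az":0},{"dx":0,"dy":0,"dz":0,"ax":0,"ay":0,"az":0},{"dx":0,"dy":0,"dz":0,"ax":0,"ay":0,"az":0}]'
```

```text
time_s: 6.35
eef_pos: [0.5063, 0.0188, 0.0774]
orientation: [-3.141, 0.001, -3.141]
contact_force: [-0.9, 0.3, -1.6]
width: 0.0404
grasp_force: 30.0
```

```bash
python3 -m creep '[{"dx":0,"dy":0,"dz":0.0005,"ax":0,"ay":0,"az":0},{"dx":0,"dy":0,"dz":0.0005,"ax":0,"ay":0,"az":0},{"dx":0,"dy":0,"dz":0,"ax":0,"ay":0,"az":0}]'
python3 -m creep '[{"dx":0,"dy":0,"dz":0.0005,"ax":0,"ay":0,"az":0},{"dx":0,"dy":0,"dz":0.0005,"ax":0,"ay":0,"az":0},{"dx":0,"dy":0,"dz":0,"ax":0,"ay":0,"az":0}]'
```

```text
time_s: 6.65
eef_pos: [0.5062, 0.0187, 0.0765]
orientation: [-3.141, 0.001, -3.141]
contact_force: [-0.1, 0.3, 1.7]
width: 0.0404
grasp_force: 30.0
time_s: 6.95
eef_pos: [0.5064, 0.0187, 0.0764]
orientation: [-3.141, 0.001, -3.141]
contact_force: [-2.2, -0.3, 10.2]
width: 0.0404
grasp_force: 30.0
```

```bash
python3 -m creep '[{"dx":0,"dy":0,"dz":0,"ax":0,"ay":0,"az":0},{"dx":0,"dy":0,"dz":0,"ax":0,"ay":0,"az":0},{"dx":0,"dy":0,"dz":0,"ax":0,"ay":0,"az":0},{"dx":0,"dy":0,"dz":0,"ax":0,"ay":0,"az":0},{"dx":0,"dy":0,"dz":0,"ax":0,"ay":0,"az":0},{"dx":0,"dy":0,"dz":0,"ax":0,"ay":0,"az":0},{"dx":0,"dy":0,"dz":-0.01,"ax":0,"ay":0,"az":0},{"dx":0,"dy":0,"dz":-0.03,"ax":0,"ay":0,"az":0},{"dx":0,"dy":0,"dz":-0.03,"ax":0,"ay":0,"az":0},{"dx":0,"dy":0,"dz":-0.03,"ax":0,"ay":0,"az":0},{"dx":0,"dy":0,"dz":-0.025,"ax":0,"ay":0,"az":0}]' 0
python3 -m creep '[{"dx":0,"dy":0,"dz":0,"ax":0,"ay":0,"az":0.122},{"dx":0,"dy":0,"dz":0,"ax":0,"ay":0,"az":0.122},{"dx":0,"dy":0,"dz":0,"ax":0,"ay":0,"az":0.122},{"dx":0,"dy":0,"dz":0,"ax":0,"ay":0,"az":0.122},{"dx":0,"dy":0,"dz":0,"ax":0,"ay":0,"az":0.122},{"dx":0,"dy":0,"dz":0,"ax":0,"ay":0,"az":0.122},{"dx":0,"dy":0,"dz":0,"ax":0,"ay":0,"az":0.122},{"dx":0,"dy":0,"dz":0,"ax":0,"ay":0,"az":0.122},{"dx":0,"dy":0,"dz":0,"ax":0,"ay":0,"az":0.122},{"dx":0,"dy":0,"dz":0,"ax":0,"ay":0,"az":0.122},{"dx":0,"dy":0,"dz":0,"ax":0,"ay":0,"az":0.122},{"dx":0,"dy":0,"dz":0,"ax":0,"ay":0,"az":0.122},{"dx":0,"dy":0,"dz":0,"ax":0,"ay":0,"az":0.122},{"dx":0,"dy":0,"dz":0,"ax":0,"ay":0,"az":0.122},{"dx":0,"dy":0,"dz":0,"ax":0,"ay":0,"az":0},{"dx":0,"dy":0,"dz":0,"ax":0,"ay":0,"az":0}]'
python3 -m creep '[{"dx":-0.03,"dy":0.004,"dz":0,"ax":0,"ay":0,"az":0},{"dx":-0.04,"dy":0.004,"dz":0,"ax":0,"ay":0,"az":0},{"dx":-0.04,"dy":0.004,"dz":0,"ax":0,"ay":0,"az":0},{"dx":-0.04,"dy":0.004,"dz":0,"ax":0,"ay":0,"az":0},{"dx":-0.04,"dy":0.004,"dz":0,"ax":0,"ay":0,"az":0},{"dx":-0.04,"dy":0.004,"dz":0,"ax":0,"ay":0,"az":0},{"dx":-0.04,"dy":0.004,"dz":0,"ax":0,"ay":0,"az":0},{"dx":0,"dy":0,"dz":0,"ax":0,"ay":0,"az":0},{"dx":0,"dy":0,"dz":0,"ax":0,"ay":0,"az":0},{"dx":0,"dy":0,"dz":0,"ax":0,"ay":0,"az":0}]'
python3 - <<'E'
from h import *
import cv2
s=observe(); c=capture("wrist"); print(s["eef_pos"],s["orientation"],s["joints"])
d=capture("side")["img"][160:330,190:340]
cv2.imwrite("pics/w4.png",np.hstack([c["img"],cv2.resize(d,(240,272)) if 0 else np.vstack([cv2.resize(d,(238,270)),np.zeros((150,238,3),np.uint8)])]))
E
```

```text
time_s: 8.05
eef_pos: [0.5062, 0.0188, 0.2024]
orientation: [-3.141, 0.002, -3.141]
contact_force: [0.4, -0.6, 0.7]
width: 0.0869
grasp_force: 0.0
time_s: 9.65
eef_pos: [0.5059, 0.0188, 0.2005]
orientation: [3.141, 0.0, 1.436]
contact_force: [0.4, 0.4, 0.1]
width: 0.0869
grasp_force: 0.0
time_s: 10.65
eef_pos: [0.4964, -0.2513, 0.1999]
orientation: [-3.14, -0.001, 1.435]
contact_force: [-0.2, -0.3, -0.0]
width: 0.087
grasp_force: 0.0
[ 0.4964 -0.2513  0.1999] [-3.1405 -0.0011  1.4352] [-0.6697  0.4644  1.6297  0.0004  1.049  -0.5343]
```

View pics/w4.png

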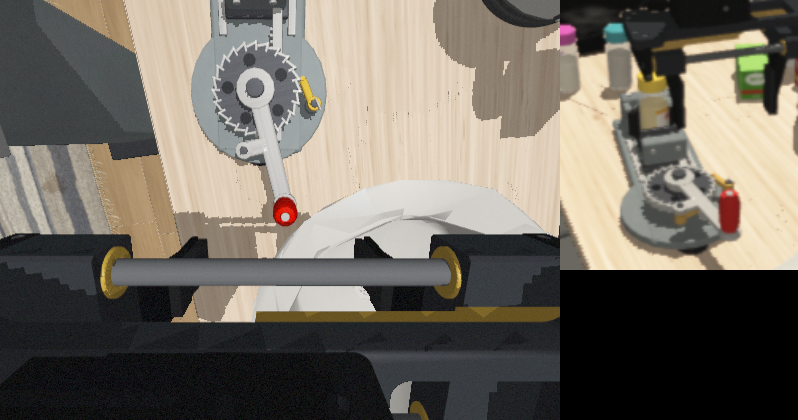

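The jar stands upright in the clamp (side inset). The wrist view shows the knob top at (285,214) and the hub at (255,88).

```bash
python3 - <<'E'
from h import *
s=observe(); c=capture("wrist"); T=wT(c,s)
seat=np.array([.508,.031]); y=np.array([.137,.9906]); x=np.array([.9906,-.137])
q=lambda p:np.array([(p-seat)@x,(p-seat)@y])
print("tcp",q(s["eef_pos"][:2]))
k=ray(c,T,285,214,.106);print("knob",k,q(k))
for z in(.06,.07,.08,.09): print("hub",z,q(ray(c,T,255,88,z)))
E
```

```text
tcp [ 0.0274 -0.2809]
knob [ 0.5005 -0.2517] [ 0.0313 -0.2811]
hub 0.06 [ 0.0021 -0.1665]
hub 0.07 [ 0.0029 -0.1681]
hub 0.08 [ 0.0037 -0.1696]
hub 0.09 [ 0.0046 -0.1711]
```

```bash
python3 -m creep '[{"dx":0,"dy":0.004,"dz":0.02,"ax":0,"ay":0,"az":0},{"dx":0,"dy":0,"dz":0.03,"ax":0,"ay":0,"az":0},{"dx":0,"dy":0,"dz":0.03,"ax":0,"ay":0,"az":0},{"dx":0,"dy":0,"dz":0.03,"ax":0,"ay":0,"az":0},{"dx":0,"dy":0,"dz":0.022,"ax":0,"ay":0,"az":0},{"dx":0,"dy":0,"dz":0,"ax":0,"ay":0,"az":0},{"dx":0,"dy":0,"dz":0,"ax":0,"ay":0,"az":0}]'
python3 -m creep '[{"dx":0,"dy":0,"dz":0,"ax":0,"ay":0,"az":0},{"dx":0,"dy":0,"dz":0,"ax":0,"ay":0,"az":0},{"dx":0,"dy":0,"dz":0,"ax":0,"ay":0,"az":0},{"dx":0,"dy":0,"dz":0,"ax":0,"ay":0,"az":0},{"dx":0,"dy":0,"dz":0,"ax":0,"ay":0,"az":0},{"dx":0,"dy":0,"dz":0,"ax":0,"ay":0,"az":0},{"dx":0,"dy":0,"dz":0,"ax":0,"ay":0,"az":0},{"dx":0,"dy":0,"dz":0,"ax":0,"ay":0,"az":0},{"dx":0,"dy":0,"dz":0,"ax":0,"ay":0,"az":0},{"dx":0,"dy":0,"dz":0,"ax":0,"ay":0,"az":0}]' 255
```

```text
time_s: 11.5
eef_pos: [0.501, -0.2524, 0.0682]
orientation: [-3.141, -0.0, 1.435]
contact_force: [0.5, -1.1, 0.3]
width: 0.0875
grasp_force: 0.0
time_s: 12.5
eef_pos: [0.5007, -0.253, 0.068]
orientation: [-3.141, -0.0, 1.434]
contact_force: [-0.6, -0.7, -0.4]
width: 0.0219
grasp_force: 30.0
```

```bash
cat >> h.py <<'E'
def lev():
    s=observe(); seat=np.array([.508,.031]); y=np.array([.137,.9906]); x=np.array([.9906,-.137])
    p=s["eef_pos"][:2]-seat; r=np.array([p@x-.002,p@y+.1655]); R=np.hypot(*r); ph=np.arctan2(r[0],-r[1])
    f=s["contact_force"][:2]; f=np.array([f@x,f@y]); t=np.array([np.cos(ph),np.sin(ph)]); n=np.array([np.sin(ph),-np.cos(ph)])
    print("t",s["time_s"],"theta %.3f r %.4f rel"%(ph+.6,R),r,"Ftan %.2f Frad %.2f"%(f@t,f@n),"yaw %.3f z %.4f"%(s["orientation"][2],s["eef_pos"][2]))
E
python3 -m creep '[{"dx":-0.0018,"dy":-0.0087,"dz":0,"ax":0,"ay":0,"az":0},{"dx":-0.0013,"dy":-0.0088,"dz":0,"ax":0,"ay":0,"az":0},{"dx":-0.0005,"dy":-0.009,"dz":0,"ax":0,"ay":0,"az":0},{"dx":0,"dy":-0.009,"dz":0,"ax":0,"ay":0,"az":0}]'; python3 -c 'from h import *;lev()'
python3 -m creep '[{"dx":0.0009,"dy":-0.009,"dz":0,"ax":0,"ay":0,"az":0},{"dx":0.0014,"dy":-0.0088,"dz":0,"ax":0,"ay":0,"az":0},{"dx":0.0022,"dy":-0.0087,"dz":0,"ax":0,"ay":0,"az":0},{"dx":0.0027,"dy":-0.0086,"dz":0,"ax":0,"ay":0,"az":0},{"dx":0.0034,"dy":-0.0083,"dz":0,"ax":0,"ay":0,"az":0},{"dx":0.004,"dy":-0.0081,"dz":0,"ax":0,"ay":0,"az":0}]'; python3 -c 'from h import *;lev()'
```

```text
time_s: 12.9
eef_pos: [0.464, -0.2516, 0.068]
orientation: [-3.141, -0.0, 1.433]
contact_force: [1.1, 1.6, -1.1]
width: 0.0221
grasp_force: 30.0
t 12.9 theta 0.543 r 0.1206 rel [-0.0069 -0.1204] Ftan 0.79 Frad -1.75 yaw 1.433 z 0.0680
time_s: 13.5
eef_pos: [0.4153, -0.2299, 0.068]
orientation: [-3.141, 0.0, 1.434]
contact_force: [0.6, 0.1, -2.6]
width: 0.0222
grasp_force: 30.0
t 13.5 theta 0.098 r 0.1205 rel [-0.0581 -0.1056] Ftan 0.43 Frad -0.41 yaw 1.434 z 0.0680
```

```bash
python3 -m creep '[{"dx":0.0015,"dy":-0.0026,"dz":0,"ax":0,"ay":0,"az":0},{"dx":0.0015,"dy":-0.0025,"dz":0,"ax":0,"ay":0,"az":0},{"dx":0.0015,"dy":-0.0025,"dz":0,"ax":0,"ay":0,"az":0},{"dx":0,"dy":0,"dz":0,"ax":0,"ay":0,"az":0}]'; python3 -c 'from h import *;lev()'
python3 -m creep '[{"dx":0.001,"dy":-0.0014,"dz":0,"ax":0,"ay":0,"az":0},{"dx":0.001,"dy":-0.0014,"dz":0,"ax":0,"ay":0,"az":0},{"dx":0,"dy":0,"dz":0,"ax":0,"ay":0,"az":0}]'; python3 -c 'from h import *;lev()'
```

```text
time_s: 13.9
eef_pos: [0.4087, -0.2245, 0.068]
orientation: [-3.141, -0.0, 1.434]
contact_force: [-2.1, -0.3, -3.0]
width: 0.0221
grasp_force: 30.0
t 13.9 theta 0.027 r 0.1205 rel [-0.0653 -0.1012] Ftan -1.41 Frad 1.60 yaw 1.434 z 0.0680
time_s: 14.2
eef_pos: [0.4064, -0.2224, 0.068]
orientation: [-3.141, 0.0, 1.434]
contact_force: [-2.1, -1.7, -3.3]
width: 0.0221
grasp_force: 30.0
t 14.2 theta 0.001 r 0.1204 rel [-0.0679 -0.0994] Ftan -0.41 Frad 2.63 yaw 1.434 z 0.0680
```

```bash
python3 -m creep '[{"dx":-0.0063,"dy":0.0103,"dz":0,"ax":0,"ay":0,"az":0},{"dx":-0.0052,"dy":0.0108,"dz":0,"ax":0,"ay":0,"az":0},{"dx":-0.0041,"dy":0.0113,"dz":0,"ax":0,"ay":0,"az":0},{"dx":-0.003,"dy":0.0117,"dz":0,"ax":0,"ay":0,"az":0},{"dx":-0.0018,"dy":0.0119,"dz":0,"ax":0,"ay":0,"az":0},{"dx":-0.0006,"dy":0.012,"dz":0,"ax":0,"ay":0,"az":0}]'; python3 -c 'from h import *;lev()'
python3 -m creep '[{"dx":0.0006,"dy":0.012,"dz":0,"ax":0,"ay":0,"az":0},{"dx":0.0018,"dy":0.0119,"dz":0,"ax":0,"ay":0,"az":0},{"dx":0.003,"dy":0.0117,"dz":0,"ax":0,"ay":0,"az":0},{"dx":0.0041,"dy":0.0113,"dz":0,"ax":0,"ay":0,"az":0},{"dx":0.0052,"dy":0.0108,"dz":0,"ax":0,"ay":0,"az":0},{"dx":0.003,"dy":0.0052,"dz":0,"ax":0,"ay":0,"az":0}]'; python3 -c 'from h import *;lev()'
python3 -m creep '[{"dx":0.0006,"dy":0.0009,"dz":0,"ax":0,"ay":0,"az":0},{"dx":0.0006,"dy":0.0009,"dz":0,"ax":0,"ay":0,"az":0},{"dx":0,"dy":0,"dz":0,"ax":0,"ay":0,"az":0}]'; python3 - <<'E'
from h import *
lev()
import cv2
d=capture("side")["img"][170:320,210:310]; e=capture("top")["img"][180:260,235:345]
cv2.imwrite("pics/s5.png",np.hstack([cv2.resize(d,(300,450),interpolation=2),cv2.resize(e,(490,450),interpolation=2)]))
E
```

```text
time_s: 14.8
eef_pos: [0.4724, -0.2528, 0.068]
orientation: [3.141, -0.0, 1.434]
contact_force: [-1.9, 0.0, -1.1]
width: 0.0224
grasp_force: 30.0
t 14.8 theta 0.613 r 0.1206 rel [ 0.0016 -0.1205] Ftan -1.87 Frad 0.19 yaw 1.434 z 0.0680
time_s: 15.4
eef_pos: [0.5372, -0.2429, 0.068]
orientation: [3.141, -0.0, 1.435]
contact_force: [-1.4, -1.6, -1.5]
width: 0.0223
grasp_force: 30.0
t 15.4 theta 1.165 r 0.1205 rel [ 0.0645 -0.1018] Ftan -1.97 Frad 0.83 yaw 1.435 z 0.0680
time_s: 15.7
eef_pos: [0.5379, -0.2425, 0.068]
orientation: [3.141, -0.0, 1.433]
contact_force: [0.7, -0.0, -1.6]
width: 0.0221
grasp_force: 30.0
t 15.7 theta 1.171 r 0.1205 rel [ 0.0651 -0.1014] Ftan 0.65 Frad 0.35 yaw 1.433 z 0.0680
```

View pics/s5.png

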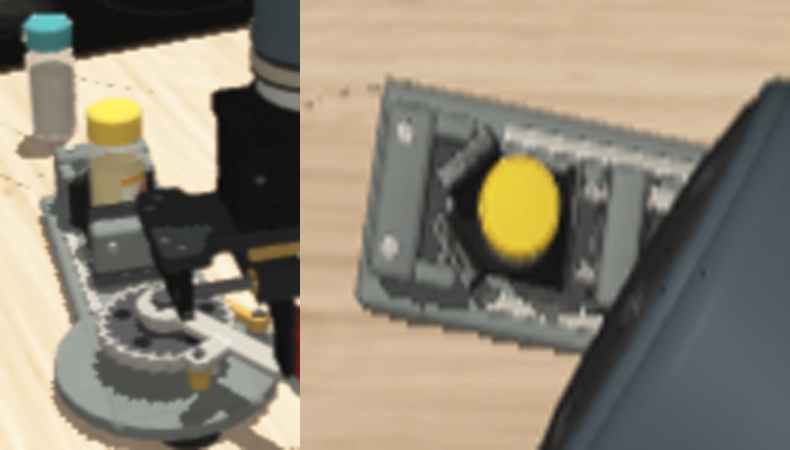

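```bash
python3 -m creep '[{"dx":-0.0043,"dy":-0.0073,"dz":0,"ax":0,"ay":0,"az":0},{"dx":-0.0052,"dy":-0.0108,"dz":0,"ax":0,"ay":0,"az":0},{"dx":-0.0041,"dy":-0.0113,"dz":0,"ax":0,"ay":0,"az":0},{"dx":-0.003,"dy":-0.0117,"dz":0,"ax":0,"ay":0,"az":0},{"dx":-0.0018,"dy":-0.0119,"dz":0,"ax":0,"ay":0,"az":0},{"dx":-0.0006,"dy":-0.012,"dz":0,"ax":0,"ay":0,"az":0},{"dx":0.0006,"dy":-0.012,"dz":0,"ax":0,"ay":0,"az":0},{"dx":0.0018,"dy":-0.0119,"dz":0,"ax":0,"ay":0,"az":0},{"dx":0.003,"dy":-0.0117,"dz":0,"ax":0,"ay":0,"az":0},{"dx":0.0041,"dy":-0.0113,"dz":0,"ax":0,"ay":0,"az":0},{"dx":0.0052,"dy":-0.0108,"dz":0,"ax":0,"ay":0,"az":0},{"dx":0.005,"dy":-0.0082,"dz":0,"ax":0,"ay":0,"az":0},{"dx":0,"dy":0,"dz":0,"ax":0,"ay":0,"az":0}]'; python3 -c 'from h import *;lev()'
```

```text
time_s: 17.1
eef_pos: [0.4068, -0.2228, 0.0681]
orientation: [-3.14, -0.001, 1.434]
contact_force: [0.8, 0.8, -3.7]
width: 0.022
grasp_force: 30.0
t 17.1 theta 0.005 r 0.1205 rel [-0.0675 -0.0998] Ftan 0.06 Frad -1.09 yaw 1.434 z 0.0681
```

```bash
python3 -m creep '[{"dx":-0.0063,"dy":0.0103,"dz":0,"ax":0,"ay":0,"az":0},{"dx":-0.0052,"dy":0.0108,"dz":0,"ax":0,"ay":0,"az":0},{"dx":-0.0041,"dy":0.0113,"dz":0,"ax":0,"ay":0,"az":0},{"dx":-0.003,"dy":0.0117,"dz":0,"ax":0,"ay":0,"az":0},{"dx":-0.0018,"dy":0.0119,"dz":0,"ax":0,"ay":0,"az":0}]'>/dev/null; python3 -c 'from h import *;lev()'
python3 -m creep '[{"dx":-0.0003,"dy":0.006,"dz":0,"ax":0,"ay":0,"az":0},{"dx":-0.0003,"dy":0.006,"dz":0,"ax":0,"ay":0,"az":0}]'>/dev/null; python3 -c 'from h import *;lev()'
python3 -m creep '[{"dx":0.0003,"dy":0.006,"dz":0,"ax":0,"ay":0,"az":0},{"dx":0.0003,"dy":0.006,"dz":0,"ax":0,"ay":0,"az":0}]'>/dev/null; python3 -c 'from h import *;lev()'
python3 -m creep '[{"dx":0.0009,"dy":0.006,"dz":0,"ax":0,"ay":0,"az":0},{"dx":0.0009,"dy":0.006,"dz":0,"ax":0,"ay":0,"az":0}]'>/dev/null; python3 -c 'from h import *;lev()'
```

```text
t 17.6 theta 0.525 r 0.1208 rel [-0.0091 -0.1204] Ftan -1.82 Frad -5.79 yaw 1.433 z 0.0680
t 17.8 theta 0.624 r 0.1207 rel [ 0.0029 -0.1207] Ftan -2.24 Frad -6.02 yaw 1.434 z 0.0679
t 18.0 theta 0.719 r 0.1207 rel [ 0.0144 -0.1199] Ftan -2.24 Frad -6.18 yaw 1.434 z 0.0679
t 18.2 theta 0.818 r 0.1207 rel [ 0.0261 -0.1178] Ftan -1.48 Frad -6.17 yaw 1.434 z 0.0679
```

```bash
python3 -m creep '[{"dx":0.002,"dy":0.0058,"dz":0,"ax":0,"ay":0,"az":0},{"dx":0.0015,"dy":0.0058,"dz":0,"ax":0,"ay":0,"az":0}]'>/dev/null; python3 -c 'from h import *;lev()'
python3 -m creep '[{"dx":0.002,"dy":0.0057,"dz":0,"ax":0,"ay":0,"az":0},{"dx":0.002,"dy":0.0057,"dz":0,"ax":0,"ay":0,"az":0}]'>/dev/null; python3 -c 'from h import *;lev()'
python3 -m creep '[{"dx":0.0026,"dy":0.0054,"dz":0,"ax":0,"ay":0,"az":0},{"dx":0.0026,"dy":0.0054,"dz":0,"ax":0,"ay":0,"az":0}]'>/dev/null; python3 -c 'from h import *;lev()'
python3 -m creep '[{"dx":0.003,"dy":0.0049,"dz":0,"ax":0,"ay":0,"az":0},{"dx":0,"dy":0,"dz":0,"ax":0,"ay":0,"az":0}]'>/dev/null; python3 - <<'E'
from h import *
lev()
import cv2
d=capture("side")["img"][170:320,210:310]; e=capture("top")["img"][180:260,235:345]
cv2.imwrite("pics/s6.png",np.hstack([cv2.resize(d,(300,450),interpolation=2),cv2.resize(e,(490,450),interpolation=2)]))
E
```

```text
t 18.4 theta 0.918 r 0.1207 rel [ 0.0377 -0.1146] Ftan -0.26 Frad -6.10 yaw 1.434 z 0.0679
t 18.6 theta 1.014 r 0.1207 rel [ 0.0486 -0.1104] Ftan -3.29 Frad -5.36 yaw 1.434 z 0.0679
t 18.8 theta 1.110 r 0.1206 rel [ 0.0589 -0.1053] Ftan -2.95 Frad -6.95 yaw 1.434 z 0.0679
t 19.0 theta 1.162 r 0.1206 rel [ 0.0642 -0.1021] Ftan -1.47 Frad -6.45 yaw 1.435 z 0.0679
```

View pics/s6.png

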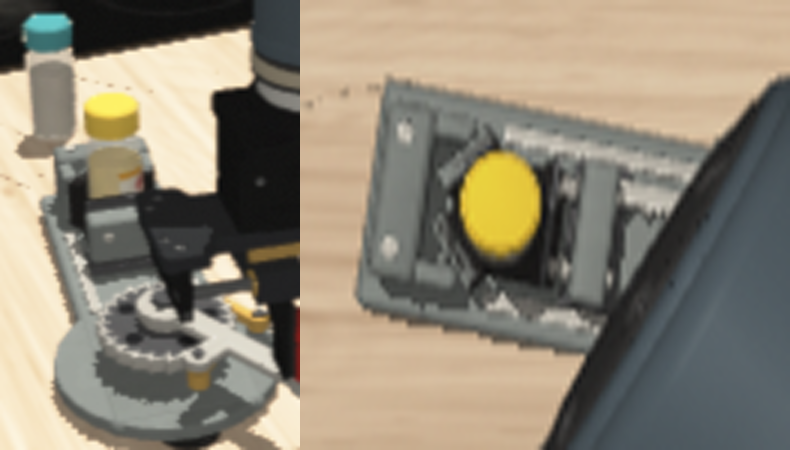

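```bash
python3 -m creep '[{"dx":-0.003,"dy":-0.0066,"dz":0,"ax":0,"ay":0,"az":0},{"dx":-0.0052,"dy":-0.0108,"dz":0,"ax":0,"ay":0,"az":0},{"dx":-0.0041,"dy":-0.0113,"dz":0,"ax":0,"ay":0,"az":0},{"dx":-0.003,"dy":-0.0117,"dz":0,"ax":0,"ay":0,"az":0},{"dx":-0.0018,"dy":-0.0119,"dz":0,"ax":0,"ay":0,"az":0},{"dx":-0.0006,"dy":-0.012,"dz":0,"ax":0,"ay":0,"az":0},{"dx":0.0006,"dy":-0.012,"dz":0,"ax":0,"ay":0,"az":0},{"dx":0.0018,"dy":-0.0119,"dz":0,"ax":0,"ay":0,"az":0},{"dx":0.003,"dy":-0.0117,"dz":0,"ax":0,"ay":0,"az":0},{"dx":0.0041,"dy":-0.0113,"dz":0,"ax":0,"ay":0,"az":0},{"dx":0.0052,"dy":-0.0108,"dz":0,"ax":0,"ay":0,"az":0},{"dx":0.005,"dy":-0.0082,"dz":0,"ax":0,"ay":0,"az":0},{"dx":0,"dy":0,"dz":0,"ax":0,"ay":0,"az":0}]'>/dev/null; python3 -c 'from h import *;lev()'
```

```text
t 20.4 theta 0.024 r 0.1206 rel [-0.0658 -0.1011] Ftan -1.27 Frad -4.44 yaw 1.434 z 0.0680
```

```bash
L(){ python3 -c 'from h import *;lev()' | cut -d' ' -f1-5,9-; }
python3 -m creep '[{"dx":-0.0027,"dy":0.0051,"dz":0,"ax":0,"ay":0,"az":0}]'>/dev/null; L
python3 -m creep '[{"dx":-0.0029,"dy":0.0053,"dz":0,"ax":0,"ay":0,"az":0}]'>/dev/null; L
python3 -m creep '[{"dx":-0.0026,"dy":0.0054,"dz":0,"ax":0,"ay":0,"az":0}]'>/dev/null; L
python3 -m creep '[{"dx":-0.0023,"dy":0.0056,"dz":0,"ax":0,"ay":0,"az":0}]'>/dev/null; L
python3 -m creep '[{"dx":-0.0021,"dy":0.0057,"dz":0,"ax":0,"ay":0,"az":0}]'>/dev/null; L
python3 -m creep '[{"dx":-0.0018,"dy":0.0058,"dz":0,"ax":0,"ay":0,"az":0}]'>/dev/null; L
python3 -m creep '[{"dx":-0.0015,"dy":0.0058,"dz":0,"ax":0,"ay":0,"az":0}]'>/dev/null; L
python3 -m creep '[{"dx":-0.0012,"dy":0.0059,"dz":0,"ax":0,"ay":0,"az":0}]'>/dev/null; L
```

```text
t 20.5 theta 0.075 r -0.1043] Ftan -1.62 Frad -3.01 yaw 1.434 z 0.0681
t 20.6 theta 0.126 r -0.1073] Ftan -4.01 Frad -3.00 yaw 1.434 z 0.0680
t 20.7 theta 0.175 r -0.1099] Ftan -4.04 Frad -3.10 yaw 1.434 z 0.0680
t 20.8 theta 0.225 r -0.1123] Ftan -4.44 Frad -2.00 yaw 1.434 z 0.0680
t 20.9 theta 0.274 r -0.1143] Ftan -4.14 Frad -1.16 yaw 1.434 z 0.0679
t 21.0 theta 0.326 r -0.1161] Ftan -5.32 Frad -2.46 yaw 1.434 z 0.0680
t 21.1 theta 0.374 r  -0.1176] Ftan -5.28 Frad -1.07 yaw 1.434 z 0.0680
t 21.2 theta 0.422 r -0.1187] Ftan -5.82 Frad -1.81 yaw 1.434 z 0.0679
```

```bash
L(){ python3 -c 'from h import *;lev()' | cut -d' ' -f1-5,9-; }
python3 -m creep '[{"dx":0.0012,"dy":-0.0059,"dz":0,"ax":0,"ay":0,"az":0}]'>/dev/null; L
python3 -m creep '[{"dx":0.0015,"dy":-0.0058,"dz":0,"ax":0,"ay":0,"az":0}]'>/dev/null; L
python3 -m creep '[{"dx":0.0018,"dy":-0.0058,"dz":0,"ax":0,"ay":0,"az":0}]'>/dev/null; L
python3 -m creep '[{"dx":0.0021,"dy":-0.0057,"dz":0,"ax":0,"ay":0,"az":0}]'>/dev/null; L
python3 -m creep '[{"dx":0.0023,"dy":-0.0056,"dz":0,"ax":0,"ay":0,"az":0}]'>/dev/null; L
python3 -m creep '[{"dx":0.0026,"dy":-0.0054,"dz":0,"ax":0,"ay":0,"az":0}]'>/dev/null; L
python3 -m creep '[{"dx":0.0029,"dy":-0.0053,"dz":0,"ax":0,"ay":0,"az":0}]'>/dev/null; L
python3 -m creep '[{"dx":0.0031,"dy":-0.0051,"dz":0,"ax":0,"ay":0,"az":0}]'>/dev/null; L
echo fwd
python3 -m creep '[{"dx":-0.0016,"dy":0.0026,"dz":0,"ax":0,"ay":0,"az":0}]'>/dev/null; L
python3 -m creep '[{"dx":-0.0015,"dy":0.0025,"dz":0,"ax":0,"ay":0,"az":0}]'>/dev/null; L
python3 -m creep '[{"dx":-0.0007,"dy":0.0013,"dz":0,"ax":0,"ay":0,"az":0}]'>/dev/null; L
python3 -m creep '[{"dx":-0.0007,"dy":0.0013,"dz":0,"ax":0,"ay":0,"az":0}]'>/dev/null; L
python3 -m creep '[{"dx":-0.0007,"dy":0.0013,"dz":0,"ax":0,"ay":0,"az":0}]'>/dev/null; L
python3 -m creep '[{"dx":-0.0007,"dy":0.0013,"dz":0,"ax":0,"ay":0,"az":0}]'>/dev/null; L
python3 -m creep '[{"dx":-0.0007,"dy":0.0013,"dz":0,"ax":0,"ay":0,"az":0}]'>/dev/null; L
python3 -m creep '[{"dx":-0.0007,"dy":0.0013,"dz":0,"ax":0,"ay":0,"az":0}]'>/dev/null; L
```

```text
t 21.3 theta 0.389 r -0.118 ] Ftan -3.37 Frad -1.80 yaw 1.434 z 0.0680
t 21.4 theta 0.331 r  -0.1163] Ftan 0.64 Frad -2.61 yaw 1.434 z 0.0680
t 21.5 theta 0.287 r -0.1148] Ftan 0.93 Frad -3.73 yaw 1.433 z 0.0681
t 21.6 theta 0.234 r -0.1127] Ftan 1.50 Frad -4.73 yaw 1.433 z 0.0681
t 21.7 theta 0.181 r -0.1102] Ftan 1.01 Frad -3.59 yaw 1.433 z 0.0681
t 21.8 theta 0.130 r -0.1075] Ftan 0.87 Frad -4.11 yaw 1.433 z 0.0681
t 21.9 theta 0.077 r -0.1045] Ftan 0.29 Frad -4.08 yaw 1.434 z 0.0681
t 22.0 theta 0.027 r -0.1013] Ftan 0.71 Frad -4.29 yaw 1.434 z 0.0681
fwd
t 22.1 theta 0.037 r -0.102 ] Ftan -0.34 Frad -2.03 yaw 1.434 z 0.0681
t 22.2 theta 0.073 r -0.1043] Ftan -1.81 Frad -2.40 yaw 1.434 z 0.0681
t 22.3 theta 0.081 r -0.1047] Ftan -3.74 Frad -1.77 yaw 1.434 z 0.0680
t 22.4 theta 0.089 r  -0.1051] Ftan -4.52 Frad -0.49 yaw 1.434 z 0.0680
t 22.5 theta 0.099 r -0.1058] Ftan -5.10 Frad -0.19 yaw 1.434 z 0.0680
t 22.6 theta 0.111 r -0.1064] Ftan -5.75 Frad -0.36 yaw 1.434 z 0.0680
t 22.7 theta 0.122 r -0.1071] Ftan -6.35 Frad -0.69 yaw 1.434 z 0.0680
t 22.8 theta 0.134 r -0.1077] Ftan -5.08 Frad -2.12 yaw 1.434 z 0.0679
```

```bash
L(){ python3 -c 'from h import *;lev()' | cut -d' ' -f1-5,9-; }
for i in 1; do
python3 -m creep '[{"dx":-0.0013,"dy":0.0027,"dz":0,"ax":0,"ay":0,"az":0}]'>/dev/null; L
python3 -m creep '[{"dx":-0.0012,"dy":0.0027,"dz":0,"ax":0,"ay":0,"az":0}]'>/dev/null; L
python3 -m creep '[{"dx":-0.0012,"dy":0.0028,"dz":0,"ax":0,"ay":0,"az":0}]'>/dev/null; L
python3 -m creep '[{"dx":-0.0011,"dy":0.0028,"dz":0,"ax":0,"ay":0,"az":0}]'>/dev/null; L
python3 -m creep '[{"dx":-0.001,"dy":0.0028,"dz":0,"ax":0,"ay":0,"az":0}]'>/dev/null; L
python3 -m creep '[{"dx":-0.001,"dy":0.0029,"dz":0,"ax":0,"ay":0,"az":0}]'>/dev/null; L
done
```

```text
t 22.9 theta 0.156 r -0.1089] Ftan -5.98 Frad -1.71 yaw 1.434 z 0.0679
t 23.0 theta 0.181 r -0.1101] Ftan -5.77 Frad -0.48 yaw 1.434 z 0.0679
t 23.1 theta 0.205 r -0.1113] Ftan -6.85 Frad -1.20 yaw 1.435 z 0.0679
t 23.2 theta 0.229 r -0.1124] Ftan -5.65 Frad -0.11 yaw 1.435 z 0.0679
t 23.3 theta 0.251 r -0.1133] Ftan -7.42 Frad -0.18 yaw 1.435 z 0.0679
t 23.4 theta 0.276 r -0.1144] Ftan -7.49 Frad -0.45 yaw 1.435 z 0.0679
```

```bash
L(){ python3 -c 'from h import *;lev()' | cut -d' ' -f1-5,9-; }
python3 -m creep '[{"dx":-0.0009,"dy":0.0029,"dz":0,"ax":0,"ay":0,"az":0}]'>/dev/null; L
python3 -m creep '[{"dx":-0.0008,"dy":0.0029,"dz":0,"ax":0,"ay":0,"az":0}]'>/dev/null; L
python3 -m creep '[{"dx":-0.0008,"dy":0.0029,"dz":0,"ax":0,"ay":0,"az":0}]'>/dev/null; L
```

```text
t 23.5 theta 0.302 r -0.1153] Ftan -6.94 Frad -1.02 yaw 1.435 z 0.0679
t 23.6 theta 0.326 r -0.1161] Ftan -7.09 Frad -0.49 yaw 1.435 z 0.0679
t 23.7 theta 0.350 r -0.1169] Ftan -7.66 Frad -1.81 yaw 1.435 z 0.0679
```

```bash
L(){ python3 -c 'from h import *;lev()' | cut -d' ' -f1-5,9-; }
python3 -m creep '[{"dx":-0.0007,"dy":0.0029,"dz":0,"ax":0,"ay":0,"az":0}]'>/dev/null; L
python3 -m creep '[{"dx":-0.0005,"dy":0.0018,"dz":0,"ax":0,"ay":0,"az":0}]'>/dev/null; L
python3 -m creep '[{"dx":-0.0001,"dy":0.0005,"dz":0,"ax":0,"ay":0,"az":0}]'>/dev/null; L
echo back
python3 -m creep '[{"dx":0.0007,"dy":-0.0035,"dz":0,"ax":0,"ay":0,"az":0}]'>/dev/null; L
python3 -m creep '[{"dx":0.001,"dy":-0.0038,"dz":0,"ax":0,"ay":0,"az":0}]'>/dev/null; L
python3 -m creep '[{"dx":0.0018,"dy":-0.0058,"dz":0,"ax":0,"ay":0,"az":0}]'>/dev/null; L
python3 -m creep '[{"dx":0.0021,"dy":-0.0057,"dz":0,"ax":0,"ay":0,"az":0}]'>/dev/null; L
python3 -m creep '[{"dx":0.0023,"dy":-0.0056,"dz":0,"ax":0,"ay":0,"az":0}]'>/dev/null; L
python3 -m creep '[{"dx":0.0026,"dy":-0.0054,"dz":0,"ax":0,"ay":0,"az":0}]'>/dev/null; L
python3 -m creep '[{"dx":0.0028,"dy":-0.0053,"dz":0,"ax":0,"ay":0,"az":0}]'>/dev/null; L
```

```text
t 23.8 theta 0.374 r  -0.1176] Ftan -8.34 Frad 0.04 yaw 1.435 z 0.0679
t 23.9 theta 0.389 r -0.1179] Ftan -7.97 Frad -1.84 yaw 1.435 z 0.0679
t 24.0 theta 0.393 r -0.118 ] Ftan -7.37 Frad -1.71 yaw 1.435 z 0.0679
back
t 24.1 theta 0.373 r -0.1176] Ftan -5.65 Frad -2.29 yaw 1.434 z 0.0679
t 24.2 theta 0.342 r -0.1167] Ftan -2.65 Frad -3.49 yaw 1.434 z 0.0680
t 24.3 theta 0.312 r -0.1157] Ftan 1.18 Frad -5.28 yaw 1.433 z 0.0681
t 24.4 theta 0.265 r -0.114 ] Ftan 0.40 Frad -4.46 yaw 1.433 z 0.0681
t 24.5 theta 0.213 r -0.1118] Ftan 1.04 Frad -4.68 yaw 1.434 z 0.0681
t 24.6 theta 0.163 r -0.1093] Ftan 1.75 Frad -3.23 yaw 1.434 z 0.0681
t 24.7 theta 0.111 r -0.1064] Ftan 0.81 Frad -1.92 yaw 1.434 z 0.0681
```

```bash
L(){ python3 -c 'from h import *;lev()' | cut -d' ' -f1-5,9-; }
python3 -m creep '[{"dx":0.003,"dy":-0.0052,"dz":0,"ax":0,"ay":0,"az":0},{"dx":0.0016,"dy":-0.0026,"dz":0,"ax":0,"ay":0,"az":0}]'>/dev/null; L
python3 -m creep '[{"dx":-0.0016,"dy":0.0026,"dz":0,"ax":0,"ay":0,"az":0}]'>/dev/null; L
python3 -m creep '[{"dx":-0.0013,"dy":0.0022,"dz":0,"ax":0,"ay":0,"az":0}]'>/dev/null; L
python3 -m creep '[{"dx":-0.0007,"dy":0.0013,"dz":0,"ax":0,"ay":0,"az":0}]'>/dev/null; L
python3 -m creep '[{"dx":-0.0007,"dy":0.0013,"dz":0,"ax":0,"ay":0,"az":0}]'>/dev/null; L
python3 -m creep '[{"dx":-0.0007,"dy":0.0013,"dz":0,"ax":0,"ay":0,"az":0}]'>/dev/null; L
python3 -m creep '[{"dx":-0.0004,"dy":0.0008,"dz":0,"ax":0,"ay":0,"az":0}]'>/dev/null; L
python3 -m creep '[{"dx":-0.0004,"dy":0.0008,"dz":0,"ax":0,"ay":0,"az":0}]'>/dev/null; L
```

```text
t 24.9 theta 0.028 r -0.1013] Ftan 0.96 Frad -1.70 yaw 1.434 z 0.0681
t 25.0 theta 0.046 r -0.1025] Ftan -0.93 Frad -0.48 yaw 1.434 z 0.0681
t 25.1 theta 0.072 r -0.1041] Ftan -2.68 Frad 1.37 yaw 1.434 z 0.0680
t 25.2 theta 0.078 r   -0.1045] Ftan -4.69 Frad 2.19 yaw 1.434 z 0.0680
t 25.3 theta 0.086 r -0.1049] Ftan -5.66 Frad 3.26 yaw 1.435 z 0.0680
t 25.4 theta 0.092 r -0.1052] Ftan -6.62 Frad 3.63 yaw 1.435 z 0.0679
t 25.5 theta 0.095 r -0.1055] Ftan -7.73 Frad 3.41 yaw 1.435 z 0.0679
t 25.6 theta 0.100 r -0.1057] Ftan -7.21 Frad 2.99 yaw 1.435 z 0.0679
```

Lever reaction just past the held notch is about 7.5 N, against about 1.9 N running free. That makes the jaw force about 47 N, which is firm. Next I return the lever to rest.

```bash
L(){ python3 -c 'from h import *;lev()' | cut -d' ' -f1-5,9-; }
python3 -m creep '[{"dx":0.0031,"dy":-0.0051,"dz":0,"ax":0,"ay":0,"az":0},{"dx":0.0031,"dy":-0.0051,"dz":0,"ax":0,"ay":0,"az":0},{"dx":0.001,"dy":-0.0015,"dz":0,"ax":0,"ay":0,"az":0},{"dx":0,"dy":0,"dz":0,"ax":0,"ay":0,"az":0}]'>/dev/null; L
python3 -m creep '[{"dx":0.0005,"dy":-0.0008,"dz":0,"ax":0,"ay":0,"az":0},{"dx":0,"dy":0,"dz":0,"ax":0,"ay":0,"az":0}]'>/dev/null; L
python3 -m creep '[{"dx":0.0005,"dy":-0.0008,"dz":0,"ax":0,"ay":0,"az":0},{"dx":0,"dy":0,"dz":0,"ax":0,"ay":0,"az":0}]'>/dev/null; L
```

```text
t 26.0 theta 0.020 r -0.1007] Ftan -0.60 Frad 5.26 yaw 1.434 z 0.0681
t 26.2 theta 0.017 r -0.1005] Ftan 0.02 Frad 4.86 yaw 1.434 z 0.0681
t 26.4 theta 0.010 r -0.1  ] Ftan 0.16 Frad 5.10 yaw 1.434 z 0.0681
```

```bash
L(){ python3 -c 'from h import *;lev()' | cut -d' ' -f1-5,9-; }
python3 -m creep '[{"dx":0.0004,"dy":-0.001,"dz":0,"ax":0,"ay":0,"az":0},{"dx":0,"dy":0,"dz":0,"ax":0,"ay":0,"az":0}]'>/dev/null; L
python3 -m creep '[{"dx":0.0002,"dy":-0.001,"dz":0,"ax":0,"ay":0,"az":0},{"dx":0,"dy":0,"dz":0,"ax":0,"ay":0,"az":0}]'>/dev/null; L
python3 -m creep '[{"dx":0.0002,"dy":-0.001,"dz":0,"ax":0,"ay":0,"az":0},{"dx":0,"dy":0,"dz":0,"ax":0,"ay":0,"az":0}]'>/dev/null; L
```

```text
t 26.6 theta -0.002 r -0.0992] Ftan 1.26 Frad 5.12 yaw 1.434 z 0.0681
t 26.8 theta -0.002 r -0.0992] Ftan 3.99 Frad 3.28 yaw 1.434 z 0.0682
t 27.0 theta -0.002 r -0.0993] Ftan 7.22 Frad 0.12 yaw 1.433 z 0.0682
```

```bash
python3 -m creep '[{"dx":-0.0003,"dy":0.0015,"dz":0,"ax":0,"ay":0,"az":0},{"dx":0,"dy":0,"dz":0,"ax":0,"ay":0,"az":0}]' ; python3 -m creep '[{"dx":0,"dy":0,"dz":0,"ax":0,"ay":0,"az":0},{"dx":0,"dy":0,"dz":0,"ax":0,"ay":0,"az":0},{"dx":0,"dy":0,"dz":0,"ax":0,"ay":0,"az":0},{"dx":0,"dy":0,"dz":0,"ax":0,"ay":0,"az":0},{"dx":0,"dy":0,"dz":0,"ax":0,"ay":0,"az":0},{"dx":0,"dy":0,"dz":0,"ax":0,"ay":0,"az":0},{"dx":0,"dy":0,"dz":0,"ax":0,"ay":0,"az":0},{"dx":0,"dy":0,"dz":-0.02,"ax":0,"ay":0,"az":0},{"dx":0,"dy":0,"dz":-0.03,"ax":0,"ay":0,"az":0},{"dx":0,"dy":0,"dz":-0.04,"ax":0,"ay":0,"az":0},{"dx":0,"dy":0,"dz":-0.04,"ax":0,"ay":0,"az":0},{"dx":-0.03,"dy":0,"dz":-0.02,"ax":0,"ay":0,"az":0},{"dx":-0.03,"dy":0,"dz":0,"ax":0,"ay":0,"az":0},{"dx":0,"dy":0,"dz":0,"ax":0,"ay":0,"az":0},{"dx":0,"dy":0,"dz":0,"ax":0,"ay":0,"az":0}]' 0
python3 - <<'E'
from h import *
import cv2
d=capture("side")["img"][160:330,160:350]; e=capture("top")["img"][110:275,150:420]
cv2.imwrite("pics/f.png",np.hstack([cv2.resize(d,(335,300),interpolation=2),cv2.resize(e,(465,300),interpolation=2)]))
E
```

```text
time_s: 27.2
eef_pos: [0.4062, -0.2222, 0.0682]
orientation: [3.14, 0.002, 1.434]
contact_force: [-0.3, -5.1, -7.5]
width: 0.0219
grasp_force: 30.0
time_s: 28.7
eef_pos: [0.3965, -0.2804, 0.2178]
orientation: [-3.141, -0.001, 1.432]
contact_force: [-0.5, -0.0, -0.6]
width: 0.087
grasp_force: 0.0
```

View pics/f.png

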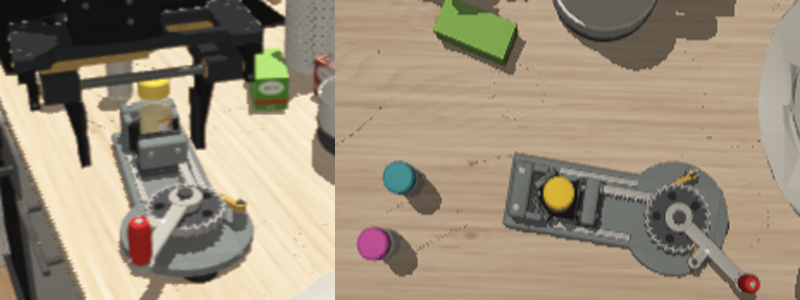

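The jar is upright and clamped in the V, the lever is at rest on the robot's side with its knob at (748,284), and the gripper is clear. The bystanders are where they were.

```bash
python3 -c 'from workcell import sign_off;print(sign_off())'
```

```text
the job is handed in; nothing more can be done
None
```

The yellow-cap jar is clamped upright at an estimated 47 N (felt through the lever), the lever is back at rest and released, the other jars and carton weren't touched, and the job was handed in at about 29 s.

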